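Clear the ring display rail into the graded storage block

TASK

Put the ring display away for the night: move the four wooden ring posts from the slotted display rail to the storage block, each standing upright at the bottom of the well of its own size, the largest post in the largest well and so on down to the smallest. Their feet are caught in the rail's T-slot, so begin with the post nearest the open end, slide each one along the slot until it is clear of that end, and only then lift it.

Things in the scene. Friction and masses are not known exactly. Their poses are not given: they have to be found in the camera images.
- post_s: Smallest of four graded wooden ring posts: upright finger, 14 mm thick, domed top, 50 mm tall, 40 g. From below: steel T-foot 18 x 18 x 4 mm, 9 mm neck, base disc 22 mm wide from 9 to 15 mm height, then the finger; grip it at or above mid-height. Origin: foot's underside centre, z up. Starts in the slot, slides easily, foot under its lips (play: 1.5 mm up, 2 mm sideways)
- post_m: Second smallest of four graded wooden ring posts: upright finger, 18 mm thick, domed top, 61 mm tall, 60 g. From below: steel T-foot 18 x 18 x 4 mm, 9 mm neck, base disc 28 mm wide from 9 to 15 mm height, then the finger; grip it at or above mid-height. Origin: foot's underside centre, z up. Starts in the slot, slides easily, foot under its lips (play: 1.5 mm up, 2 mm sideways)
- post_l: Second largest of four graded wooden ring posts: upright finger, 22 mm thick, domed top, 72 mm tall, 80 g. From below: steel T-foot 18 x 18 x 4 mm, 9 mm neck, base disc 34 mm wide from 9 to 15 mm height, then the finger; grip it at or above mid-height. Origin: foot's underside centre, z up. Starts in the slot, slides easily, foot under its lips (play: 1.5 mm up, 2 mm sideways)
- post_xl: Largest of four graded wooden ring posts: upright finger, 26 mm thick, domed top, 83 mm tall, 100 g. From below: steel T-foot 18 x 18 x 4 mm, 9 mm neck, base disc 40 mm wide from 9 to 15 mm height, then the finger; grip it at or above mid-height. Origin: foot's underside centre, z up. Starts in the slot, slides easily, foot under its lips (play: 1.5 mm up, 2 mm sideways)
- rail: Fixed aluminium T-slot rail 210 x 32 mm on a dark plinth 58 mm wide. Origin: centre of the underside, on the table; y along the slot, z up. Open at the +y end (y = +105 mm, rail and plinth stop there), black cap at the other. Slot floor at z = 19 mm, rail top 27.5 mm, slot mouth 12 mm wide. Posts stand about 43 mm apart in any order; one lifts out only with its centre beyond y = +116 mm
- block: Fixed pale wooden storage block 74 x 214 x 24 mm. Origin: centre of its underside, on the table; z up. Four round wells 12 mm deep (floors at z = 12 mm) in a row on x = 0: 36 mm wide at y = -81 mm (for post_s), 42 mm at y = -36 mm (post_m), 48 mm at y = +15 mm (post_l), 54 mm at y = +72 mm (post_xl); each 14 mm wider than its post's base disc

How it is judged:
By the outcome, as a careful person would: the job done as asked, in the order asked, and still so for the second after the job is handed in, with the robot touching nothing.
It also fails if it takes over 96 s, if anything falls off the work surface, if the arm or the gripper's body presses on something with over 40 N, if the wrist force passes 120 N, or if a joint passes its speed limit or range.

ROBOT

A 6-joint arm with a two-finger parallel gripper is mounted at the origin on a cart in front of the work surface, level with it; the furniture and walls round the work are solid. World frame = base frame: x ahead of the robot, y to its left, z up, the work surface at z = 0. Lengths are in m, angles in rad, forces in N, time in s.
With the tool pointing down it reaches from about 0.35 to 0.975 m from the base axis. Payload 4.9 kg.
Tool frame: the origin (TCP) lies midway between the tips of the shut fingers; the grasp point (between the pads) lies 19 mm behind it; z points along the fingers, y is the line along which they close (so a half turn about z gives the same grasp; the last joint's range is limited). The gripper opens to 85 mm and grips with 20 to 120 N. Pads are 22 mm wide; open, the fingers measure 114 mm over their backs; the gripper's body (76 mm by 85 mm) begins 54 mm behind the grasp point. The pads swing forward as they close: fully open they stand 13 mm farther back than shut.
Start: joints at [-1.247, 0.053, 1.613, -0, 1.476, -0.119], TCP at [0.268, -0.565, 0.204] pointing down, gripper open.
Joint ranges: [-3.01, 3.01], [-1.01, 2.22], [0.06, 2.58], [-1.02, 4.17], [0.09, 2.62], [-3.14, 3.14]. Speed limits (rad/s): [2.57, 2.57, 3.14, 3.14, 3.14, 3.14].

INTERFACE

Orientations are given as a unit quaternion [w, x, y, z].
In Python, from plant import manip gives the robot as it stands.
- The arm moves only by the tool move_arm, never from a script. Its argument "increments" is one flat list of numbers, 5 for each row, row after row: the shift along the tool's x, y, z in mm, then the turn about the tool's z in rad, then the opening, from 0 (shut) to 1 (fully open). In form: [tx, ty, tz, spin, jaw, tx, ty, tz, spin, jaw, ...]. A call has 1 to 8 rows; each row shifts and turns the commanded pose from where the row before left it, along the tool's axes as they then stand; what a row does not reach is not made up. A row lasts 1/12 s, in which the tool goes at most 41.7 mm and 7.16 degrees, less where a joint would pass 70% of its speed; a pose out of reach is approached as far as the arm can. A call with a gripper value outside its range is refused whole. The fingers move at their own pace and stop on an object; the grip force is fixed at half the most. Time passes only in rows, so rows that do not move let the fingers close. It gives the time, the measured TCP pose, the force, the opening and the grip force at its end, in the units of the state.
- manip.state(): the state, without advancing time (a new reading comes with each control period).
- manip.grab_frame(name): name is "scene" or "side" or "wrist"; returns a dict with "image" (420x560x3 uint8, blue, green, red), "fov_y" (degrees; the focal length in pixels is half the picture's height over the tangent of half this angle, whatever the lens; pixels are square), "cx", "cy" (the principal point, pixels), "eye" and "rotation" of the camera in the world; the wrist camera has in their place "T_tool_cam" (4x4, takes a point from camera to tool coordinates, whose origin is the TCP and whose axes are the flange's). Camera axes: x right, y down, z forward; pixel columns grow to the right and rows downward; lengths in m; the calibration is good to about 2 mm. The wrist camera is an equidistant fisheye: a pixel r from the principal point sees the ray r / f radians off the axis. A picture is of the moment at which its call begins: read the wrist's pose just before it. There is no depth.
- manip.job_done(): hands the job in; it is judged then, once.
The state is a dict: "time": time; "joint_pos": joint angles; "joint_vel": joint speeds; "joint_efforts": joint torques, N m; "tool_pos": TCP position; "tool_rot": TCP orientation; "contact_force": force on the tool from outside, world axes, zero at the start; "ft_torque": the same for the moment, N m; "gripper_width": opening from 0.0 (shut) to 1.0 (fully open); "grasp_force": force on a finger pad.
Only numpy, scipy, OpenCV 4.12 (cv2) and the standard library are available. Lean on these libraries where they do the work, as an engineer would, in place of code of your own. Each camera call takes 0.05 s, during which the arm holds its last target. There are 200 camera calls.

## Working session

There is one attempt and no reset: what is moved stays moved. The work goes in short steps, Python scripts to look and compute and a tool call to move; the robot and the scene stay as the last step left them, time stands still between calls to the robot, and variables do not carry over. Pictures are saved under pics/ and viewed, at most 14 in all, crops included, and the job is handed in when it is done.

Besides the shell and the picture viewer there is one more tool, called after "Call:" by a JSON object that holds its "name" and its "arguments", one argument or row to a line. move_arm: Moves the arm, as the interface text tells. Its arguments: {"type":"object","properties":{"increments":{"type":"array"}},"required":["increments"]}

```bash
mkdir -p pics; ls; python3 - <<'E'
from plant import manip
import cv2
s=manip.state()
for k,v in s.items(): print(k,v)
for n in ("scene","side"):
    f=manip.grab_frame(n); cv2.imwrite(f"pics/{n}0.png",f["image"]); print(n,{k:v for k,v in f.items() if k!="image"})
E
```

```text
pics
time 0.0
joint_pos [-1.24699355e+00  5.33187747e-02  1.61431323e+00  4.59250505e-06
  1.47601331e+00 -1.18973523e-01]
joint_vel [ 0.00031255 -0.00057696  0.00104028 -0.00046511 -0.00152001 -0.00098808]
joint_efforts [ 1.48972405e-03 -3.93683767e+01 -3.70174348e+01  2.52454782e-05
  7.11833563e-03 -1.17368984e-05]
tool_pos [ 0.26757662 -0.56406205  0.20297521]
tool_rot [-1.02118619e-03  9.75593108e-01  2.19583773e-01 -1.02653834e-04]
contact_force [-0.17134829  0.13895768  0.04221287]
ft_torque [-0.01727996 -0.01837882 -0.03309537]
grasp_force 0.0
gripper_width 1.000895126288918
scene {'fov_y': 42.79115663233024, 'cx': 273.9883657208723, 'cy': 215.21710650346074, 'eye': array([-0.06716272,  0.70265028,  0.41100932]), 'rotation': array([ 0.22711342, -0.37538295,  0.76346923, -0.4739429 ])}
side {'fov_y': 44.93071796167356, 'cx': 269.226441123969, 'cy': 218.34177318876002, 'eye': array([0.69831358, 0.72567024, 0.72329186]), 'rotation': array([-0.04865438,  0.14146398,  0.9359477 , -0.31878298])}
```

View pics/scene0.png

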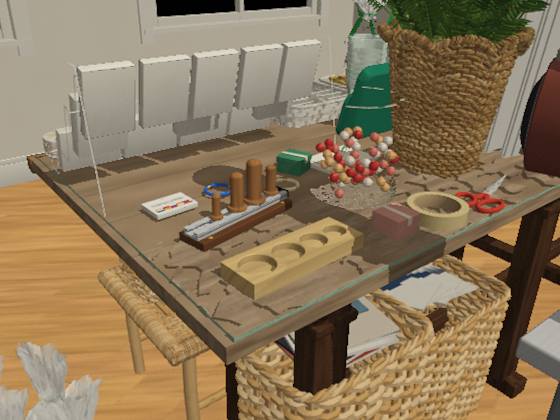

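View pics/side0.png

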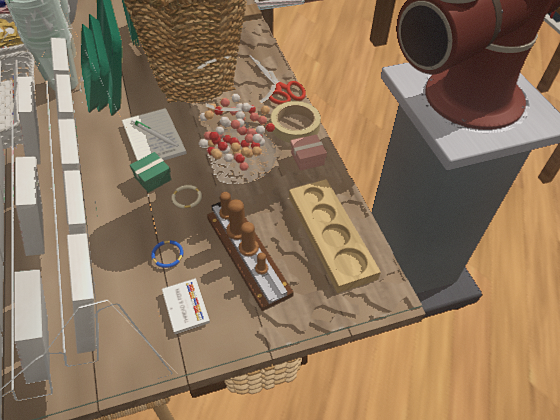

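The scene view shows the rail (about 185-290, 190-240), the block in front of it, and four posts. The side view shows the rail from (215,205) to (285,300) and the block at (335,235). I'll enlarge crops of both.

```bash
python3 - <<'E'
import cv2
a=cv2.imread("pics/scene0.png")[150:300,170:370]; b=cv2.imread("pics/side0.png")[175:315,195:390]
a=cv2.resize(a,None,fx=4,fy=4,interpolation=cv2.INTER_CUBIC);b=cv2.resize(b,None,fx=4,fy=4,interpolation=cv2.INTER_CUBIC)
cv2.imwrite("pics/a.png",a);cv2.imwrite("pics/b.png",b)
E
```

```text
(no output)
```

View pics/a.png

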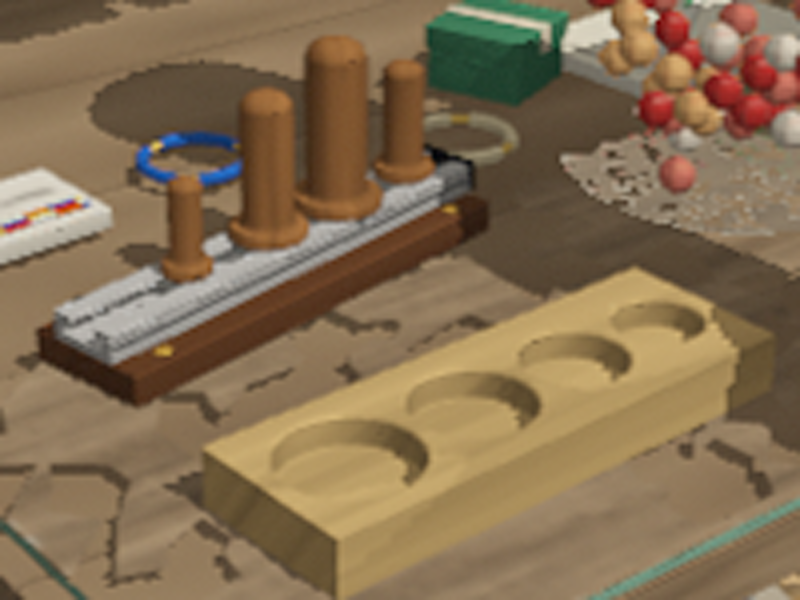

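View pics/b.png

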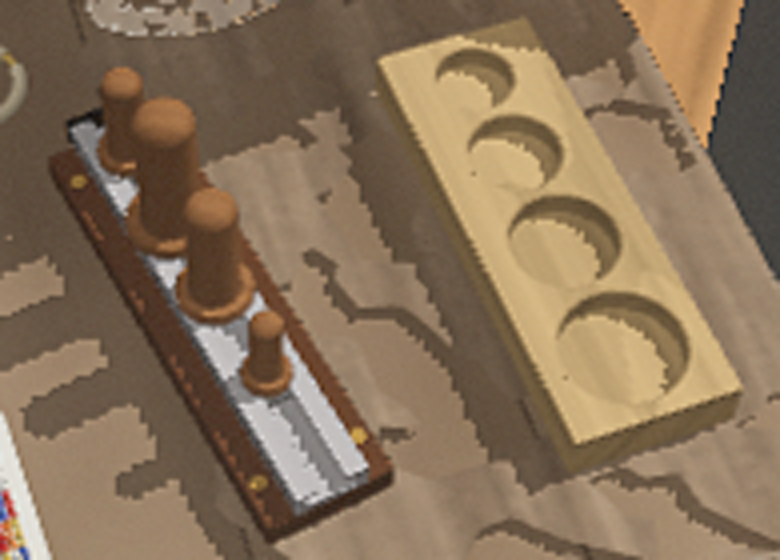

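Side crop: the rail's open end is at the bottom, toward world +y, and the black cap is at the top. From the open end the posts are s, l, xl, m. The block wells run xl (nearest +y), l, m, s. I'll measure from the crop pixels.

```bash
cat > h.py <<'E'
import numpy as np
from scipy.spatial.transform import Rotation as R
def rot(q): return R.from_quat([q[1],q[2],q[3],q[0]]).as_matrix()
C={"scene":dict(fov=42.79115663,c=(273.98837,215.21711),eye=np.array([-0.06716272,0.70265028,0.41100932]),R=rot([0.22711342,-0.37538295,0.76346923,-0.4739429])),
"side":dict(fov=44.93071796,c=(269.22644,218.34177),eye=np.array([0.69831358,0.72567024,0.72329186]),R=rot([-0.04865438,0.14146398,0.9359477,-0.31878298]))}
def ray(n,u,v):
    c=C[n];f=210/np.tan(np.radians(c["fov"]/2)); d=c["R"]@np.array([(u-c["c"][0])/f,(v-c["c"][1])/f,1]); return c["eye"],d/np.linalg.norm(d)
def plane(n,u,v,z):
    e,d=ray(n,u,v); return e+d*(z-e[2])/d[2]
def tri(p,q):
    e1,d1=ray("scene",*p);e2,d2=ray("side",*q)
    A=np.c_[d1,-d2];t=np.linalg.lstsq(A,e2-e1,rcond=None)[0];a=e1+d1*t[0];b=e2+d2*t[1];return (a+b)/2,np.linalg.norm(a-b)
E
cat > m.py <<'E'
from h import *
np.set_printoptions(precision=4,suppress=True)
S=lambda x,y:(x/4+195-.4,y/4+175-.4)
A=lambda x,y:(x/4+170-.4,y/4+150-.4)
print("block corners side");
for p in [(380,62),(525,20),(742,392),(577,443)]: print(plane("side",*S(*p),.024)[:2])
print("scene")
for p in [(205,455),(338,540),(638,268)]: print(plane("scene",*A(*p),.024)[:2])
print("wells side (s,m,l,xl) rim centre")
for p in [(475,80),(516,152),(565,243),(624,348)]: print(plane("side",*S(*p),.024)[:2])
print("wells scene")
for p in [(658,324),(575,360),(474,405),(350,457)]: print(plane("scene",*A(*p),.024)[:2])
print("domes")
for n,a,b,z in [("s",(185,194),(267,329),.062),("l",(267,115),(211,215),.08),("xl",(337,69),(163,130),.089),("m",(404,79),(122,87),.071)]:
    print(n,plane("scene",*A(*a),z)[:2],plane("side",*S(*b),z)[:2],*tri(A(*a),S(*b)))
print("disc top centre .034")
for n,a,b in [("s",(187,263),(267,368)),("l",(268,226),(215,288)),("xl",(338,192),(170,227)),("m",(404,166),(124,152))]:
    print(n,plane("scene",*A(*a),.034)[:2],plane("side",*S(*b),.034)[:2])
print("rail open end top corners")
for p in [(300,505),(368,470)]: print(plane("side",*S(*p),.0275)[:2])
for p in [(57,312),(110,352)]: print(plane("scene",*A(*p),.0275)[:2])
E
python3 m.py
```

```text
block corners side
[0.4837 0.16  ]
[0.4116 0.1555]
[0.4006 0.3687]
[0.4728 0.3709]
scene
[0.4682 0.3727]
[0.3991 0.3668]
[0.4832 0.1565]
wells side (s,m,l,xl) rim centre
[0.4462 0.1828]
[0.4434 0.227 ]
[0.4411 0.2791]
[0.4378 0.3353]
wells scene
[0.4437 0.1832]
[0.4417 0.2274]
[0.4388 0.278 ]
[0.4373 0.334 ]
domes
s [0.5816 0.3069] [0.581  0.3075] [0.581  0.3074 0.0623] 0.00031069276662672326
l [0.5923 0.2607] [0.5899 0.261 ] [0.5901 0.262  0.0811] 0.00029260565746369187
xl [0.5975 0.2223] [0.5983 0.221 ] [0.5984 0.2213 0.0887] 0.0007670253337936927
m [0.6082 0.1793] [0.606  0.1792] [0.6062 0.1805 0.0721] 0.0006220188188537906
disc top centre .034
s [0.5786 0.3092] [0.5814 0.3075]
l [0.5872 0.2649] [0.5907 0.2642]
xl [0.5969 0.2228] [0.6003 0.2287]
m [0.6015 0.1842] [0.6089 0.1841]
rail open end top corners
[0.5859 0.3667]
[0.5561 0.3599]
[0.5841 0.3644]
[0.5448 0.3644]
```

```bash
python3 - <<'E'
from h import *
np.set_printoptions(precision=3,suppress=True)
for n,p in [("pot base near",(200,97)),("pot base right",(238,88)),("pot top-right rim",(245,0)),("tree base R",(275,165)),("tree top",(228,100)),("tape R",(320,125)),("tape far",(300,103)),("scissor",(305,95)),("pink box",(310,150)),("green",(150,185))]: print("side",n,plane("side",*p,0)[:2])
for n,p in [("pot base near",(447,172)),("pot base left",(400,140)),("pot base R",(498,165)),("tree base R",(395,195)),("tree base L",(312,195)),("tape",(437,210)),("scissor",(480,200))]: print("scene",n,plane("scene",*p,0)[:2])
print(tri((510,40),(245,10)), tri((340,135),(210,103)),tri((380,130),(238,98)))
E
```

```text
side pot base near [ 0.579 -0.174]
side pot base right [ 0.491 -0.18 ]
side pot top-right rim [ 0.376 -0.534]
side tree base R [0.483 0.071]
side tree top [ 0.522 -0.146]
side tape R [ 0.358 -0.011]
side tape far [ 0.375 -0.09 ]
side scissor [ 0.355 -0.112]
side pink box [0.403 0.052]
side green [0.725 0.051]
scene pot base near [ 0.521 -0.212]
scene pot base left [ 0.714 -0.294]
scene pot base R [ 0.48  -0.334]
scene tree base R [ 0.509 -0.037]
scene tree base L [0.602 0.087]
scene tape [ 0.422 -0.047]
scene scissor [ 0.4   -0.145]
(array([ 0.452, -0.175,  0.235]), np.float64(0.09549909879656543)) (array([0.591, 0.021, 0.119]), np.float64(0.032706184449868746)) (array([ 0.532, -0.001,  0.124]), np.float64(0.005725380111395871))
```

Call:
{"name": "move_arm", "arguments": {
  "increments": [0,0,0,-0.12,1,0,0,0,-0.12,1,0,0,0,-0.12,1,0,0,0,-0.12,1,0,0,0,-0.12,1,0,0,0,-0.12,1,0,0,0,-0.12,1,0,0,0,-0.12,1]
}}

```text
time: 0.77
tool_pos: [0.2676, -0.5643, 0.2034]
tool_rot: [-0.001, 0.762, 0.648, 0.0]
contact_force: [1.0, 1.1, -0.6]
gripper_width: 1.001
grasp_force: 0.0
```

Call:
{"name": "move_arm", "arguments": {
  "increments": [0,0,0,-0.122,1,0,0,0,-0.122,1,0,0,0,-0.122,1,20,6,-4,0,1,36,12,-4,0,1,36,12,-4,0,1,36,12,-4,0,1,36,12,-4,0,1]
}}

```text
time: 1.43
tool_pos: [0.2882, -0.3914, 0.2235]
tool_rot: [-0.001, 0.634, 0.773, 0.0]
contact_force: [0.4, 1.1, -0.4]
gripper_width: 0.998
grasp_force: 0.0
```

Call:
{"name": "move_arm", "arguments": {
  "increments": [36,11,0,0,1,36,11,0,0,1,33,17,0,0,1,33,18,0,0,1,33,18,0,0,1,33,18,0,0,1,33,18,0,0,1,33,18,0,0,1]
}}

```text
time: 2.1
tool_pos: [0.3617, -0.1014, 0.2239]
tool_rot: [0.0, 0.634, 0.773, 0.0]
contact_force: [1.1, 0.2, 0.2]
gripper_width: 1.001
grasp_force: 0.0
```

Call:
{"name": "move_arm", "arguments": {
  "increments": [33,18,0,0,1,33,18,0,0,1,30,20,0,0,1,27,26,0,0,1,27,26,0,0,1,27,26,0,0,1,0,0,0,0,1,0,0,0,0,1]
}}

```text
time: 2.77
tool_pos: [0.4582, 0.098, 0.2232]
tool_rot: [-0.001, 0.632, 0.775, -0.001]
contact_force: [-0.7, 0.1, -0.0]
gripper_width: 0.997
grasp_force: 0.0
```

Call:
{"name": "move_arm", "arguments": {
  "increments": [25.8,23.2,5,0,1,25.8,23.2,5,0,1,25.8,23.2,5,0,1,25.8,23.2,5,0,1,25.8,23.2,5,0,1,25.8,23.2,5,0,1,25.6,23.4,5,0,1,0,0,0,0,1]
}}

```text
time: 3.43
tool_pos: [0.5832, 0.3076, 0.1862]
tool_rot: [-0.001, 0.633, 0.774, -0.001]
contact_force: [0.3, -0.8, -1.2]
gripper_width: 1.001
grasp_force: 0.0
```

```bash
python3 - <<'E'
from plant import manip
import cv2
s=manip.state(); f=manip.grab_frame("wrist"); cv2.imwrite("pics/w1.png",f["image"]); print(s["tool_pos"],s["tool_rot"],{k:v for k,v in f.items() if k!="image"})
E
```

```text
[0.5831851  0.30760074 0.18618727] [-0.00118161  0.6332835   0.77391844 -0.00092841] {'fov_y': 65.70646984690485, 'cx': 281.1929423141245, 'cy': 210.8522891828258, 'T_tool_cam': array([[ 1.90234980e-04, -9.46905313e-01, -3.21512505e-01,
         8.36471232e-02],
       [ 9.99999802e-01,  3.72939532e-04, -5.06678527e-04,
         1.27977170e-03],
       [ 5.99681313e-04, -3.21512345e-01,  9.46905197e-01,
        -1.69288904e-01],
       [ 0.00000000e+00,  0.00000000e+00,  0.00000000e+00,
         1.00000000e+00]])}
```

View pics/w1.png

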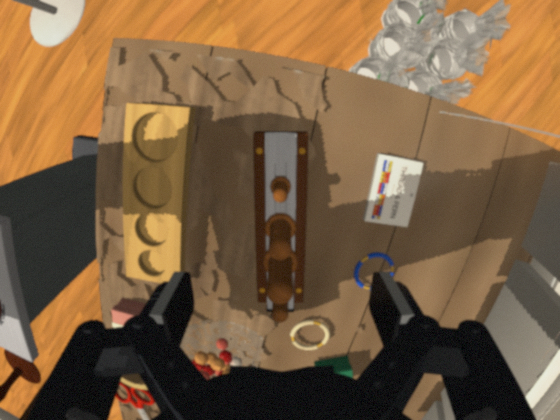

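Wrist view: the rail runs vertically (col 255-308) with its open end at row 131. The s dome is at (281,185), and l, xl and m follow below. It lines up with the tool axis, so I'll cross-check the axis numerically.

```bash
cat >> h.py <<'E'
T=np.array([[1.90234980e-04,-9.46905313e-01,-3.21512505e-01,8.36471232e-02],[9.99999802e-01,3.72939532e-04,-5.06678527e-04,1.27977170e-03],[5.99681313e-04,-3.21512345e-01,9.46905197e-01,-1.69288904e-01],[0,0,0,1]])
def wplane(pos,q,u,v,z):
    f=210/np.tan(np.radians(65.70646984690485/2)); x,y=u-281.19294,v-210.85229; r=np.hypot(x,y); th=r/f
    d=np.array([x/r*np.sin(th),y/r*np.sin(th),np.cos(th)]) if r>0 else np.array([0,0,1.])
    W=rot(q); e=W@T[:3,3]+pos; d=W@T[:3,:3]@d; return e+d*(z-e[2])/d[2]
E
python3 - <<'E'
from h import *
np.set_printoptions(precision=4,suppress=True)
p=np.array([0.5831851,0.30760074,0.18618727]);q=[-0.00118161,0.6332835,0.77391844,-0.00092841]
import cv2
im=cv2.imread("pics/w1.png"); hsv=cv2.cvtColor(im,cv2.COLOR_BGR2HSV)
for r in (140,150,160,170): 
    row=im[r,245:320].astype(int); print(r,[tuple(x) for x in row[::3]][:0], [245+i for i in np.where(np.abs(np.diff(row.sum(1)))>80)[0]])
for n,u,v,z in [("railTL",264,131,.0275),("railTR",299.5,131,.0275),("s",281,187,.062),("s disc",281,197,.034),("xl dome",279.5,287,.089),("l dome",279.5,237,.08)]:
    print(n,wplane(p,q,u,v,z))
for n,u,v in [("xl",160,136),("l",155,186),("m",155,228),("s",156,262)]: print("well",n,wplane(p,q,u,v,.024))
E
```

```text
140 [] [np.int64(263), np.int64(264)]
150 [] []
160 [] []
170 [] [np.int64(264), np.int64(295)]
railTL [0.5556 0.3601 0.0275]
railTR [0.5905 0.3672 0.0275]
s [0.5823 0.3151 0.062 ]
s disc [0.5857 0.2976 0.034 ]
xl dome [0.599  0.2252 0.089 ]
l dome [0.5894 0.2729 0.08  ]
well xl [0.4465 0.3362 0.024 ]
well l [0.4468 0.2801 0.024 ]
well m [0.4504 0.2298 0.024 ]
well s [0.4536 0.185  0.024 ]
```

Call:
{"name": "move_arm", "arguments": {
  "increments": [0,-1,25,0,1,0,0,30,0,1,0,0,30,0,1,0,0,30,0,0.7,0,0,25,0,0.6,0,0,10,0,0.5,0,0,0,0,0.5,0,0,0,0,0.5]
}}

```text
time: 4.15
tool_pos: [0.5817, 0.3044, 0.0402]
tool_rot: [0.0, 0.634, 0.773, 0.0]
contact_force: [-0.2, -0.6, 0.8]
gripper_width: 0.501
grasp_force: 0.0
```

Call:
{"name": "move_arm", "arguments": {
  "increments": [0,0,0,0,0,0,0,0,0,0,0,0,0,0,0,0,0,0,0,0,0,0,0,0,0,0,0,0,0,0,0,0,0,0,0,0,0,0,0,0]
}}

```text
time: 4.82
tool_pos: [0.5831, 0.3063, 0.0426]
tool_rot: [0.001, 0.634, 0.774, 0.002]
contact_force: [-1.3, 0.0, 6.2]
gripper_width: 0.001
grasp_force: 3.4
```

```bash
python3 - <<'E'
from plant import manip
import cv2,numpy as np
print(manip.state()["tool_pos"])
a=manip.grab_frame("scene")["image"][130:280,150:350]; b=manip.grab_frame("side")["image"][150:300,190:390]
o=np.hstack([cv2.resize(x,None,fx=2,fy=4,interpolation=cv2.INTER_CUBIC) if 0 else cv2.resize(x,(400,300),interpolation=cv2.INTER_CUBIC) for x in (a,b)])
w=manip.grab_frame("wrist")["image"][180:420,150:430]
o=np.vstack([o,np.hstack([cv2.resize(w,(350,300)),np.zeros((300,450,3),np.uint8)])])
cv2.imwrite("pics/c1.png",o)
E
```

```text
[0.58311807 0.30626296 0.04263259]
```

View pics/c1.png

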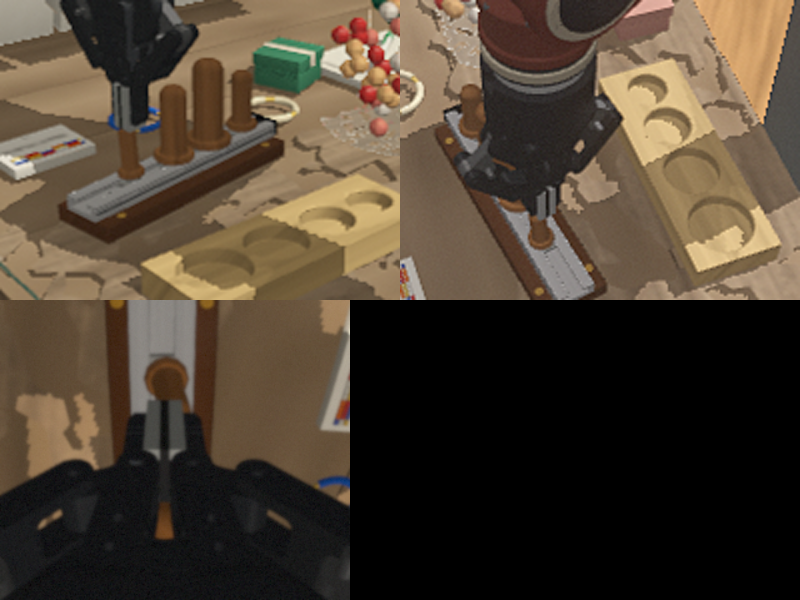

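The fingers shut fully (width 0). The s post is still in the slot, just ahead (+x) of the fingers and slightly tilted. I'll compute where it is relative to the TCP.

```bash
python3 - <<'E'
from plant import manip
from h import *
import cv2
np.set_printoptions(precision=4,suppress=True)
s=manip.state();p,q=s["tool_pos"],s["tool_rot"];print(p,q,s["contact_force"])
ex=rot(q)[:,0]
for z in (.028,.034,.05): 
    w=wplane(p,q,282,242,z); print("disc",z,w,rot(q).T@(w-p))
print("tip",rot(q).T@(wplane(p,q,282,264,p[2])-p))
a=manip.grab_frame("side")["image"][220:290,230:300];b=manip.grab_frame("wrist")["image"][200:290,230:335];c=manip.grab_frame("scene")["image"][150:240,180:285]
cv2.imwrite("pics/c2.png",np.hstack([cv2.resize(x,(264,264),interpolation=cv2.INTER_CUBIC) for x in (a,b,c)]))
E
```

```text
[0.5831 0.3062 0.0427] [0.0011 0.6336 0.7736 0.0019] [-1.3444  0.0401  6.0069]
disc 0.028 [0.5847 0.3074 0.028 ] [0.0008 0.0017 0.0147]
disc 0.034 [0.5841 0.31   0.034 ] [0.0035 0.0017 0.0087]
disc 0.05 [0.5826 0.3171 0.05  ] [ 0.0107  0.0016 -0.0073]
tip [-0.0068  0.0017  0.    ]
```

View pics/c2.png

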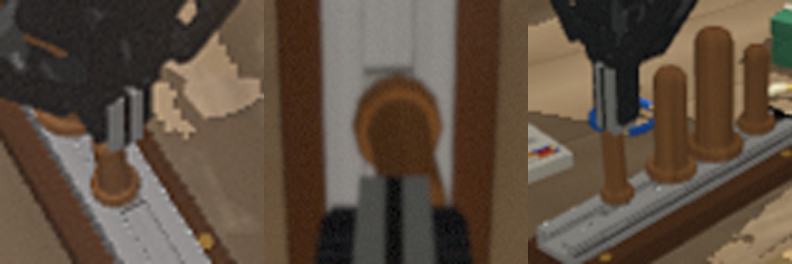

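```bash
python3 - <<'E'
from h import *
np.set_printoptions(precision=4,suppress=True)
print("tip",tri((213.5,194.4),(262.1,257.7)))
S=lambda x,y:(230+x/3.77,220+y/3.77);Q=lambda x,y:(180+(x-528)/2.51,150+y/2.93)
print("disc",tri(Q(617,192),S(116,184)))
print("post visible just under tips",tri(Q(612,140),S(122,158)))
E
```

```text
tip (array([0.5812, 0.3123, 0.069 ]), np.float64(0.0025203050488434913))
disc (array([0.5828, 0.3089, 0.0314]), np.float64(0.0013228728183047461))
post visible just under tips (array([0.5814, 0.3139, 0.0626]), np.float64(0.005658690247768777))
```

Triangulation puts the fingertips at z≈0.069, exactly the top of post s, while the state reports a TCP z of 0.043. There's also 6 N pushing up. So the fingers shut on top of the dome, and the true tool height is about 26 mm above the reported one. I'll lift, open and check the offset.

Call:
{"name": "move_arm", "arguments": {
  "increments": [0,0,-15,0,0,0,0,-15,0,0,0,0,-10,0,0,0,0,0,0,0,0,0,0,0,0,0,0,0,0,0]
}}

```text
time: 5.62
tool_pos: [0.5812, 0.3053, 0.0791]
tool_rot: [-0.0, 0.634, 0.774, -0.0]
contact_force: [0.1, 0.9, -0.6]
gripper_width: 0.001
grasp_force: 0.0
```

```bash
python3 - <<'E'
from plant import manip
from h import *
import cv2
s=manip.state();print(s["tool_pos"],s["tool_rot"],s["contact_force"],s["gripper_width"],s["joint_pos"])
a=manip.grab_frame("side")["image"];b=manip.grab_frame("scene")["image"];w=manip.grab_frame("wrist")["image"]
cv2.imwrite("pics/w2.png",w)
cv2.imwrite("pics/c3.png",np.hstack([cv2.resize(x,(400,400),interpolation=cv2.INTER_CUBIC) for x in (a[200:300,210:310],b[140:240,170:270])]))
E
```

```text
[0.58117599 0.30529058 0.0791118 ] [-4.40155780e-05  6.33753627e-01  7.73534957e-01 -8.87977312e-05] [ 0.09490332  0.9113562  -0.59155204] 0.0009678034051960078 [ 3.70416726e-01  2.27200617e-01  1.63651275e+00 -1.11313698e-05
  1.27807722e+00  1.72415992e-01]
```

View pics/c3.png

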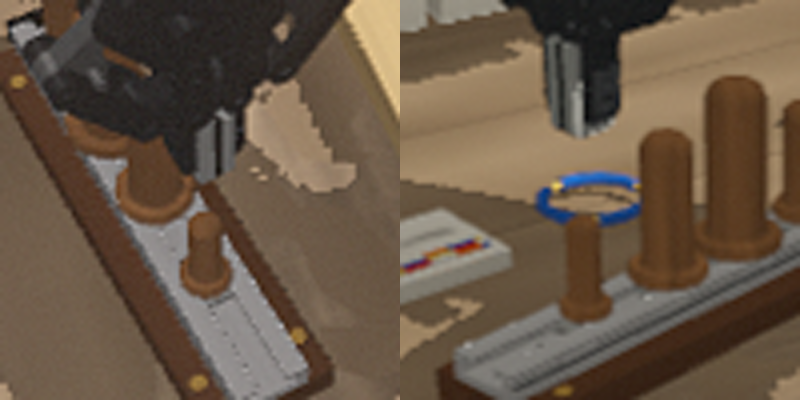

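Post s is standing where it was, and the shut fingers are clear above it (tips at side crop (220,180), scene crop (180,135)).

```bash
python3 - <<'E'
from h import *
np.set_printoptions(precision=4,suppress=True)
S=lambda x,y:(210+x/4-.4,200+y/4-.4);Q=lambda x,y:(170+(x-400)/4-.4,140+y/4-.4)
print("near corner pair (pads' front lower)",tri(Q(580,135),S(220,182)))
print("s dome",tri(Q(584,225),S(206,222)), "disc",tri(Q(586,308),S(206,278)))
c=S(220,182)
for z in (.08,.09,.1,.11): print(z,plane("side",*c,z))
E
```

```text
near corner pair (pads' front lower) (array([0.5771, 0.3125, 0.1042]), np.float64(0.00547450151998984))
s dome (array([0.5813, 0.3072, 0.0662]), np.float64(0.00048374137559690925)) disc (array([0.5821, 0.3084, 0.0296]), np.float64(0.0015485479077024245))
0.08 [0.5732 0.2997 0.08  ]
0.09 [0.5752 0.3063 0.09  ]
0.1 [0.5771 0.3129 0.1   ]
0.11 [0.5791 0.3195 0.11  ]
```

The offset is confirmed: tips are about 26 mm above the reported z (reported z = true z − 0.026). I'll open and descend to a true tip height of about 37 mm.

Call:
{"name": "move_arm", "arguments": {
  "increments": [2,0,0,0,0.7,0,0,0,0,0.7,0,0,0,0,0.7,0,0,0,0,0.7,0,0,15,0,0.7,0,0,20,0,0.7,0,0,20,0,0.7,0,0,13,0,0.7]
}}

```text
time: 6.43
tool_pos: [0.5793, 0.3067, 0.0078]
tool_rot: [-0.001, 0.634, 0.774, -0.002]
contact_force: [-0.5, -0.1, -0.9]
gripper_width: 0.703
grasp_force: 0.0
```

Call:
{"name": "move_arm", "arguments": {
  "increments": [0,0,0,0,0.4,0,0,0,0,0.0,0,0,0,0,0,0,0,0,0,0,0,0,0,0,0,0,0,0,0,0,0,0,0,0,0]
}}

```text
time: 7.02
tool_pos: [0.5822, 0.3078, 0.0129]
tool_rot: [0.001, 0.634, 0.774, 0.001]
contact_force: [-0.2, -1.0, 3.3]
gripper_width: 0.142
grasp_force: 58.7
```

Call:
{"name": "move_arm", "arguments": {
  "increments": [5,0,0,0,0,11,0,0,0,0,11,0,0,0,0,11,0,0,0,0,11,0,0,0,0,11,0,0,0,0,11,0,0,0,0,8,0,0,0,0]
}}

```text
time: 7.68
tool_pos: [0.5647, 0.3859, 0.0109]
tool_rot: [-0.0, 0.634, 0.774, -0.0]
contact_force: [-0.2, 0.3, 0.0]
gripper_width: 0.148
grasp_force: 58.6
```

Call:
{"name": "move_arm", "arguments": {
  "increments": [3,0,0,0,0,0,0,0,0,0,0,0,0,0,0]
}}

```text
time: 7.93
tool_pos: [0.5643, 0.3874, 0.0104]
tool_rot: [-0.0, 0.634, 0.774, -0.001]
contact_force: [-0.5, -0.6, -1.3]
gripper_width: 0.145
grasp_force: 58.6
```

```bash
python3 - <<'E'
from plant import manip
from h import *
import cv2
a=manip.grab_frame("side")["image"];b=manip.grab_frame("scene")["image"]
cv2.imwrite("pics/c4.png",np.hstack([cv2.resize(x,(400,400),interpolation=cv2.INTER_CUBIC) for x in (a[220:320,220:320],b[150:250,150:250])]))
E
```

```text
(no output)
```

View pics/c4.png

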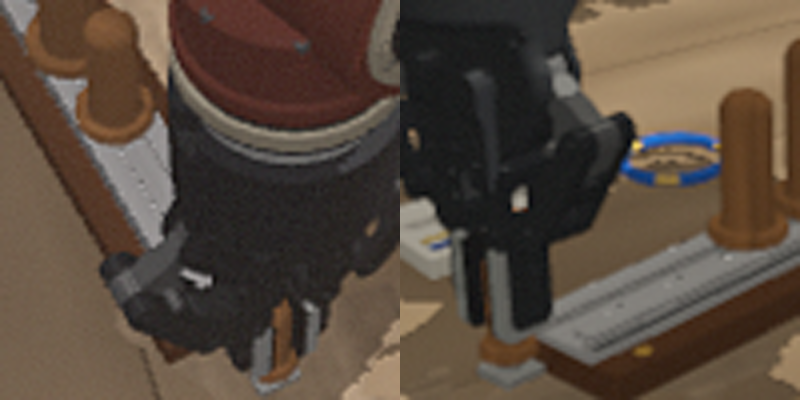

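The foot is clear of the rail's open end (scene crop (510,370)), so I'll lift and carry.

Call:
{"name": "move_arm", "arguments": {
  "increments": [0,0,-10,0,0,0,0,-20,0,0,0,0,-20,0,0,-12,-12,0,0,0,-26,-22,0,0,0,-26,-22,0,0,0,-26,-22,0,0,0,-26,-22,0,0,0]
}}

```text
time: 8.7
tool_pos: [0.4891, 0.2529, 0.062]
tool_rot: [0.0, 0.634, 0.774, 0.0]
contact_force: [0.3, -0.8, 0.2]
gripper_width: 0.143
grasp_force: 58.6
```

Call:
{"name": "move_arm", "arguments": {
  "increments": [-26,-22,0,0,0,-24,-22,0,0,0,-11,-12,0,0,0,0,0,0,0,0,0,0,0,0,0,0,0,0,0,0]
}}

```text
time: 9.2
tool_pos: [0.4477, 0.1839, 0.0622]
tool_rot: [0.0, 0.634, 0.773, 0.001]
contact_force: [0.3, -0.1, -0.2]
gripper_width: 0.143
grasp_force: 58.6
```

```bash
python3 - <<'E'
from plant import manip
from h import *
import cv2
a=manip.grab_frame("side")["image"];b=manip.grab_frame("scene")["image"]
s=manip.state();print(s["tool_pos"],s["gripper_width"])
cv2.imwrite("pics/c5.png",np.hstack([cv2.resize(x,(400,400),interpolation=cv2.INTER_CUBIC) for x in (a[160:260,270:370],b[170:270,280:380])]))
E
```

```text
[0.44764058 0.18423031 0.06185263] 0.14174297178689818
```

View pics/c5.png

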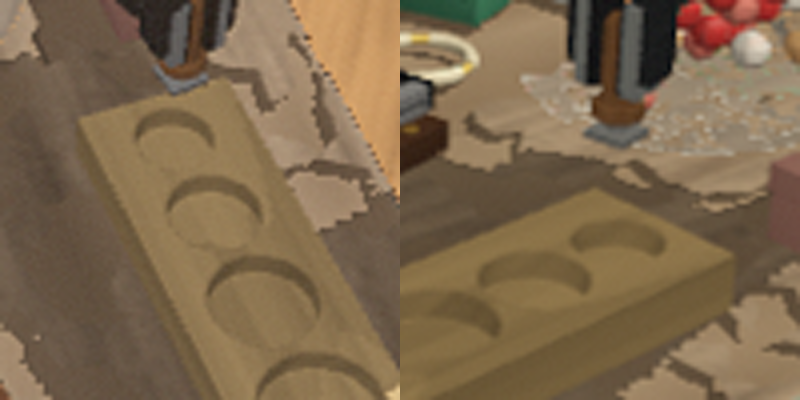

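The post hangs above the s well (disc at side crop (187,68), scene crop (217,108)). Triangulating where it is:

```bash
python3 - <<'E'
from h import *
np.set_printoptions(precision=4,suppress=True)
S=lambda x,y:(270+x/4-.4,160+y/4-.4);Q=lambda x,y:(280+x/4-.4,170+y/4-.4)
print("disc",tri(Q(217,108),S(187,68)),"foot",tri(Q(217,132),S(184,80)))
print("well s",plane("scene",*Q(217,243),.024),plane("side",*S(175,142),.024))
E
```

```text
disc (array([0.4465, 0.1874, 0.0798]), np.float64(0.003796035461995204)) foot (array([0.4466, 0.186 , 0.0699]), np.float64(0.002780899641943619))
well s [0.4445 0.1829 0.024 ] [0.4466 0.1839 0.024 ]
```

Call:
{"name": "move_arm", "arguments": {
  "increments": [-2,-1,5,0,0,0,0,15,0,0,0,0,15,0,0,0,0,12,0,0,0,0,6,0,0,0,0,3,0,0,0,0,0,0,0,0,0,0,0,0]
}}

```text
time: 9.97
tool_pos: [0.4466, 0.1817, 0.0059]
tool_rot: [-0.0, 0.634, 0.774, -0.0]
contact_force: [-2.3, -0.4, 4.8]
gripper_width: 0.143
grasp_force: 58.8
```

Call:
{"name": "move_arm", "arguments": {
  "increments": [0,0,0,0,0.4,0,0,0,0,0.6,0,0,0,0,0.6,0,0,-10,0,0.6,0,0,-20,0,0.6,0,0,-30,0,0.6,0,0,-30,0,0.6,0,0,-20,0,0.6]
}}

```text
time: 10.63
tool_pos: [0.4473, 0.1816, 0.1189]
tool_rot: [0.001, 0.634, 0.774, 0.002]
contact_force: [0.6, -0.1, 1.4]
gripper_width: 0.598
grasp_force: 0.0
```

```bash
python3 - <<'E'
from plant import manip
from h import *
import cv2
a=manip.grab_frame("side")["image"];b=manip.grab_frame("scene")["image"]
s=manip.state();print(s["tool_pos"],s["gripper_width"])
cv2.imwrite("pics/c6.png",np.hstack([cv2.resize(x,(400,400),interpolation=cv2.INTER_CUBIC) for x in (a[160:260,270:370],b[170:270,280:380])]))
E
```

```text
[0.44947137 0.18216194 0.12088551] 0.6000231262291068
```

View pics/c6.png

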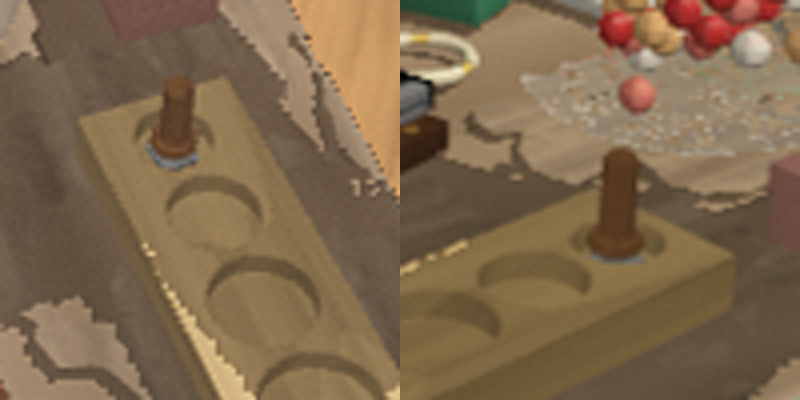

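Post s stands upright in its well. Next is post l.

Call:
{"name": "move_arm", "arguments": {
  "increments": [5,16,0,0,0.7,10,31,0,0,0.7,10,32,0,0,0.7,10,32,0,0,0.7,10,31,0,0,0.7,5,15,0,0,0.7,0,0,0,0,0.7,0,0,0,0,0.7]
}}

```text
time: 11.4
tool_pos: [0.5896, 0.2611, 0.1139]
tool_rot: [-0.001, 0.634, 0.774, -0.001]
contact_force: [-0.7, -0.6, 0.3]
gripper_width: 0.703
grasp_force: 0.0
```

```bash
python3 - <<'E'
from plant import manip
import numpy as np
from h import rot
for i in range(3):
    s=manip.state(); print(s["tool_pos"]); manip.grab_frame("side")
d=np.array([.5905,.2615,0])-s["tool_pos"]; print(rot(s["tool_rot"]).T@d*1000)
E
```

```text
[0.58958167 0.2610817  0.11386799]
[0.58901857 0.2607803  0.11399515]
[0.58881636 0.26069141 0.11427418]
[  0.49745372   2.06148943 114.26976677]
```

Call:
{"name": "move_arm", "arguments": {
  "increments": [1,1,15,0,0.7,0,0,25,0,0.7,0,0,25,0,0.7,0,0,18,0,0.7,0,0,10,0,0.6,0,0,0,0,0.4,0,0,0,0,0.2,0,0,0,0,0]
}}

```text
time: 12.22
tool_pos: [0.5919, 0.2627, 0.0236]
tool_rot: [0.001, 0.634, 0.774, 0.001]
contact_force: [-1.4, 0.7, -1.3]
gripper_width: 0.246
grasp_force: 58.6
```

Call:
{"name": "move_arm", "arguments": {
  "increments": [0,0,0,0,0,0,0,0,0,0,0,0,0,0,0,0,0,0,0,0]
}}

```text
time: 12.55
tool_pos: [0.5915, 0.2626, 0.023]
tool_rot: [0.0, 0.634, 0.774, 0.001]
contact_force: [0.0, 0.2, 0.5]
gripper_width: 0.246
grasp_force: 58.6
```

Call:
{"name": "move_arm", "arguments": {
  "increments": [6,0,0,0,0,12,0,0,0,0,18,0,0,0,0,18,0,0,0,0,18,0,0,0,0,18,0,0,0,0,18,0,0,0,0,12,0,0,0,0]
}}

```text
time: 13.22
tool_pos: [0.5666, 0.3827, 0.0224]
tool_rot: [-0.0, 0.633, 0.774, 0.0]
contact_force: [-0.3, -0.3, -1.5]
gripper_width: 0.243
grasp_force: 58.6
```

Call:
{"name": "move_arm", "arguments": {
  "increments": [7,0,0,0,0,0,0,0,0,0,0,0,0,0,0]
}}

```text
time: 13.47
tool_pos: [0.5655, 0.3869, 0.0216]
tool_rot: [-0.0, 0.634, 0.774, -0.001]
contact_force: [-0.1, -0.8, -1.1]
gripper_width: 0.24
grasp_force: 58.6
```

Call:
{"name": "move_arm", "arguments": {
  "increments": [0,0,-6,0,0,0,0,-12,0,0,0,0,-18,0,0,0,0,-14,0,0,-8,-14,0,0,0,-16,-28,0,0,0,-16,-28,0,0,0,-16,-28,0,0,0]
}}

```text
time: 14.13
tool_pos: [0.4809, 0.3119, 0.0738]
tool_rot: [0.001, 0.634, 0.773, 0.001]
contact_force: [-0.5, -0.2, -0.4]
gripper_width: 0.245
grasp_force: 58.9
```

Call:
{"name": "move_arm", "arguments": {
  "increments": [-16,-28,0,0,0,-10,-18,0,0,0,0,0,0,0,0,0,0,0,0,0,0,0,0,0,0]
}}

```text
time: 14.55
tool_pos: [0.4424, 0.2786, 0.0738]
tool_rot: [0.001, 0.634, 0.773, 0.001]
contact_force: [0.2, -0.2, -0.3]
gripper_width: 0.24
grasp_force: 58.9
```

```bash
python3 - <<'E'
from plant import manip
from h import *
import cv2
a=manip.grab_frame("side")["image"];b=manip.grab_frame("scene")["image"]
s=manip.state();print(s["tool_pos"],s["gripper_width"])
cv2.imwrite("pics/c7.png",np.hstack([cv2.resize(x,(400,480),interpolation=cv2.INTER_CUBIC) for x in (a[155:275,270:370],b[160:280,250:350])]))
E
```

```text
[0.44235498 0.27885564 0.07329237] 0.24279544437417286
```

View pics/c7.png

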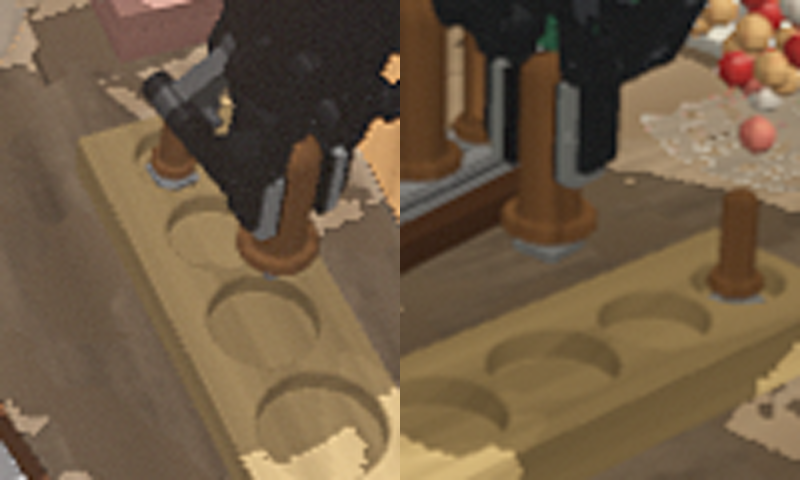

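Post l hangs over its well (disc at side crop (278,243), scene crop (149,216)). I'll check the offset.

```bash
python3 - <<'E'
from h import *
np.set_printoptions(precision=4,suppress=True)
S=lambda x,y:(270+x/4-.4,155+y/4-.4);Q=lambda x,y:(250+x/4-.4,160+y/4-.4)
print("disc",tri(Q(149,216),S(278,243)))
print("well l",plane("scene",*Q(153,366),.024),plane("side",*S(263,324),.024))
print("post s disc",plane("scene",*Q(335,278),.024),plane("side",*S(174,162),.024))
E
```

```text
disc (array([0.4423, 0.2798, 0.0818]), np.float64(0.001670047257601601))
well l [0.4385 0.2788 0.024 ] [0.4421 0.2793 0.024 ]
post s disc [0.4479 0.1807 0.024 ] [0.4471 0.1838 0.024 ]
```

Call:
{"name": "move_arm", "arguments": {
  "increments": [0,-1,8,0,0,0,0,15,0,0,0,0,15,0,0,0,0,10,0,0,0,0,5,0,0,0,0,3,0,0,0,0,0,0,0,0,0,0,0,0]
}}

```text
time: 15.32
tool_pos: [0.4406, 0.2784, 0.0166]
tool_rot: [0.0, 0.634, 0.774, 0.0]
contact_force: [-0.3, -0.2, -1.8]
gripper_width: 0.24
grasp_force: 58.7
```

Call:
{"name": "move_arm", "arguments": {
  "increments": [0,0,1,0,0,0,0,1,0,0,0,0,0,0,0,0,0,0,0,0]
}}

```text
time: 15.65
tool_pos: [0.4408, 0.2785, 0.0159]
tool_rot: [0.0, 0.634, 0.774, 0.001]
contact_force: [-2.9, -1.2, 7.2]
gripper_width: 0.245
grasp_force: 59.8
```

Call:
{"name": "move_arm", "arguments": {
  "increments": [0,0,0,0,0.45,0,0,0,0,0.7,0,0,0,0,0.7,0,0,-10,0,0.7,0,0,-20,0,0.7,0,0,-30,0,0.7,0,0,-30,0,0.7,0,0,-25,0,0.7]
}}

```text
time: 16.32
tool_pos: [0.4404, 0.2782, 0.1319]
tool_rot: [0.0, 0.634, 0.774, 0.001]
contact_force: [0.8, -0.2, -0.2]
gripper_width: 0.702
grasp_force: 0.0
```

Call:
{"name": "move_arm", "arguments": {
  "increments": [-8,14,0,0,0.7,-18,30,0,0,0.7,-18,30,0,0,0.7,-18,30,0,0,0.7,-17,28,0,0,0.7,-8,12,0,0,0.7,0,0,0,0,0.7,0,0,0,0,0.7]
}}

```text
time: 16.98
tool_pos: [0.5985, 0.2207, 0.1294]
tool_rot: [-0.0, 0.634, 0.773, -0.0]
contact_force: [-0.6, 1.0, -1.1]
gripper_width: 0.702
grasp_force: 0.0
```

```bash
python3 - <<'E'
from plant import manip
import numpy as np, cv2
from h import rot
a=manip.grab_frame("side")["image"];b=manip.grab_frame("scene")["image"]
s=manip.state(); print(s["tool_pos"])
d=np.array([.5982,.2215,0])-s["tool_pos"]; print(rot(s["tool_rot"]).T@d*1000)
cv2.imwrite("pics/c8.png",np.hstack([cv2.resize(x,(400,400),interpolation=cv2.INTER_CUBIC) for x in (a[165:305,230:370],b[150:290,200:340])]))
E
```

```text
[0.59737691 0.22143327 0.12924123]
[ -0.12956639   0.90868822 129.24060399]
```

View pics/c8.png

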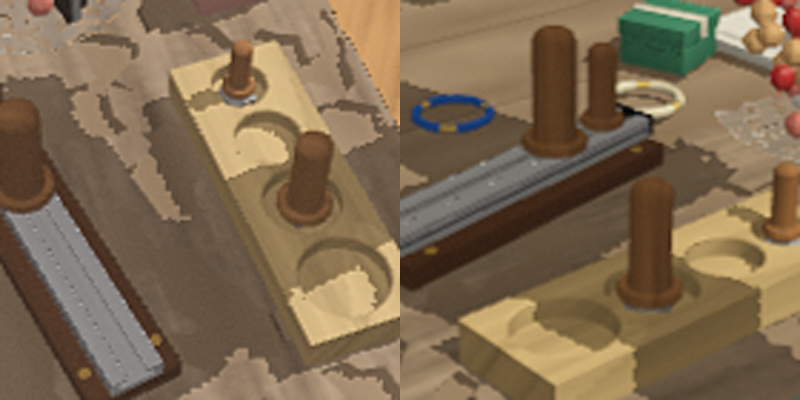

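Posts s and l both stand upright in their wells, and xl and m are undisturbed on the rail. I'll descend on xl.

Call:
{"name": "move_arm", "arguments": {
  "increments": [0,1,15,0,0.7,0,0,25,0,0.7,0,0,25,0,0.7,0,0,22,0,0.7,0,0,13,0,0.6,0,0,0,0,0.4,0,0,0,0,0.2,0,0,0,0,0]
}}

```text
time: 17.75
tool_pos: [0.5999, 0.2217, 0.0305]
tool_rot: [0.001, 0.634, 0.774, 0.001]
contact_force: [0.4, 0.4, -1.5]
gripper_width: 0.291
grasp_force: 58.8
```

Call:
{"name": "move_arm", "arguments": {
  "increments": [0,0,0,0,0,0,0,0,0,0,0,0,0,0,0]
}}

```text
time: 18.0
tool_pos: [0.6, 0.2215, 0.0304]
tool_rot: [0.001, 0.634, 0.774, 0.001]
contact_force: [0.7, 0.0, 0.1]
gripper_width: 0.29
grasp_force: 59.7
```

Call:
{"name": "move_arm", "arguments": {
  "increments": [6,0,0,0,0,14,0,0,0,0,22,0,0,0,0,22,0,0,0,0,22,-0.5,0,0,0,22,0,0,0,0,22,-0.5,0,0,0,22,0,0,0,0]
}}

```text
time: 18.67
tool_pos: [0.5676, 0.3724, 0.0294]
tool_rot: [-0.0, 0.634, 0.774, 0.0]
contact_force: [0.1, -0.5, -0.7]
gripper_width: 0.288
grasp_force: 59.7
```

Call:
{"name": "move_arm", "arguments": {
  "increments": [12,0,0,0,0,5,0,0,0,0,0,0,0,0,0,0,0,0,0,0]
}}

```text
time: 19.0
tool_pos: [0.565, 0.3865, 0.0291]
tool_rot: [0.0, 0.634, 0.774, -0.0]
contact_force: [0.7, -0.6, -1.6]
gripper_width: 0.286
grasp_force: 59.7
```

Call:
{"name": "move_arm", "arguments": {
  "increments": [0,0,-6,0,0,0,0,-12,0,0,0,0,-18,0,0,0,0,-14,0,0,-3,-15,0,0,0,-5,-28,0,0,0,-5,-28,0,0,0,-5,-28,0,0,0]
}}

```text
time: 19.67
tool_pos: [0.4715, 0.349, 0.0809]
tool_rot: [0.0, 0.634, 0.773, 0.001]
contact_force: [-0.1, -0.1, 0.0]
gripper_width: 0.287
grasp_force: 59.8
```

Call:
{"name": "move_arm", "arguments": {
  "increments": [-5,-25,0,0,0,-3,-12,0,0,0,0,0,0,0,0,0,0,0,0,0,0,0,0,0,0]
}}

```text
time: 20.08
tool_pos: [0.4383, 0.3349, 0.0806]
tool_rot: [0.001, 0.634, 0.773, 0.001]
contact_force: [-0.6, 0.7, -1.6]
gripper_width: 0.288
grasp_force: 59.8
```

```bash
cat > d.py <<'E'
# offset of the held post's disc from its well, from the orange-brown blob below the fingers
from plant import manip
from h import *
import cv2
np.set_printoptions(precision=4,suppress=True)
s=manip.state();print(s["tool_pos"],s["gripper_width"],s["contact_force"])
for n in ("scene","side"):
    im=manip.grab_frame(n)["image"];hsv=cv2.cvtColor(im,cv2.COLOR_BGR2HSV)
    m=cv2.inRange(hsv,(5,110,40),(14,255,220)); m[:150]=0;m[300:]=0
    k,l,st,ct=cv2.connectedComponentsWithStats(m)
    for i in range(1,k):
        if st[i,4]>60 and 180<st[i,0]<370: 
            x,y,w,h,_=st[i]; ys,xs=np.where(l==i); lo=[xs[ys==r].max()-xs[ys==r].min() for r in range(y,y+h)]; r=int(np.argmax(lo))+y
            print(n,st[i], "widest row",r,"col",(xs[ys==r].max()+xs[ys==r].min())/2)
E
python3 d.py
```

```text
[0.4383 0.3349 0.0806] 0.28824780595657584 [-0.5635  0.6866 -1.6158]
scene [345 159  17  19  66] widest row 173 col 352.0
scene [327 207  14  27 227] widest row 229 col 333.0
side [308 179  11  21 162] widest row 193 col 313.0
side [219 192  15  27 287] widest row 212 col 226.0
side [238 211  55  89 433] widest row 239 col 256.5
side [327 211  44  42 793] widest row 237 col 347.0
side [207 212  59  88 797] widest row 260 col 237.0
```

```bash
python3 -c "
from h import *
print(plane('side',347,238,.081))"
```

```text
[0.44746133 0.32528555 0.081     ]
```

Call:
{"name": "move_arm", "arguments": {
  "increments": [0,0,8,0,0,0,0,15,0,0,0,0,13,0,0,0,0,9,0,0,0,0,5,0,0,0,0,3,0,0,0,0,2,0,0,0,0,1,0,0]
}}

```text
time: 20.85
tool_pos: [0.437, 0.3346, 0.0232]
tool_rot: [0.0, 0.634, 0.774, 0.0]
contact_force: [0.5, -0.1, -1.2]
gripper_width: 0.286
grasp_force: 59.8
```

Call:
{"name": "move_arm", "arguments": {
  "increments": [0,0,1,0,0,0,0,0,0,0,0,0,0,0,0]
}}

```text
time: 21.1
tool_pos: [0.4371, 0.3347, 0.0227]
tool_rot: [0.0, 0.634, 0.774, 0.0]
contact_force: [1.0, 1.1, -0.8]
gripper_width: 0.292
grasp_force: 59.8
```

Call:
{"name": "move_arm", "arguments": {
  "increments": [0,0,1,0,0,0,0,1,0,0,0,0,0,0,0,0,0,0,0,0]
}}

```text
time: 21.43
tool_pos: [0.4373, 0.3349, 0.0219]
tool_rot: [0.0, 0.634, 0.774, 0.0]
contact_force: [-1.8, -1.4, 6.5]
gripper_width: 0.288
grasp_force: 60.9
```

```bash
python3 - <<'E'
from plant import manip
from h import *
import cv2
a=manip.grab_frame("side")["image"];b=manip.grab_frame("scene")["image"]
cv2.imwrite("pics/c9.png",np.hstack([cv2.resize(x,(400,400),interpolation=cv2.INTER_CUBIC) for x in (a[185:285,290:390],b[190:290,210:310])]))
E
```

```text
(no output)
```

View pics/c9.png

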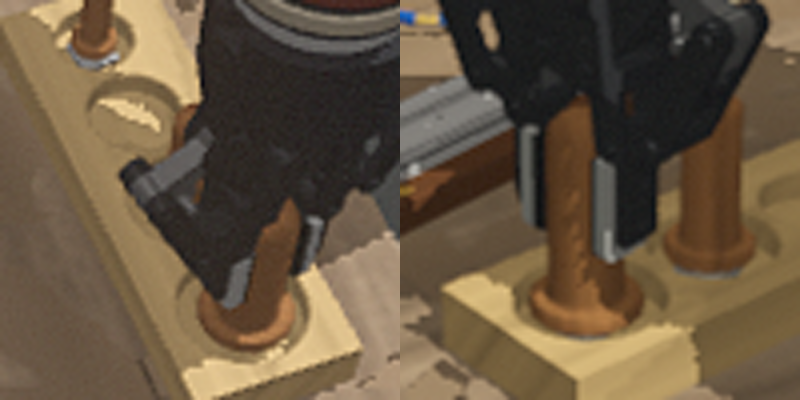

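xl is seated inside its well with the l post beside it. I'll release, back off and go for m.

Call:
{"name": "move_arm", "arguments": {
  "increments": [0,0,0,0,0.5,0,0,0,0,0.7,0,0,0,0,0.7,0,0,-10,0,0.7,0,0,-20,0,0.7,0,0,-30,0,0.7,0,0,-30,0,0.7,0,0,-20,0,0.7]
}}

```text
time: 22.2
tool_pos: [0.4379, 0.3351, 0.134]
tool_rot: [0.001, 0.634, 0.774, 0.002]
contact_force: [0.5, 0.2, 0.1]
gripper_width: 0.703
grasp_force: 0.0
```

Call:
{"name": "move_arm", "arguments": {
  "increments": [-16,11,0,0,0.7,-28,21,0,0,0.7,-28,21,0,0,0.7,-28,21,0,0,0.7,-28,21,0,0,0.7,-28,21,0,0,0.7,-20,13,0,0,0.7,-9,6,0,0,0.7]
}}

```text
time: 22.87
tool_pos: [0.6077, 0.1773, 0.1309]
tool_rot: [0.001, 0.635, 0.773, 0.0]
contact_force: [-0.7, -0.6, 0.5]
gripper_width: 0.701
grasp_force: 0.0
```

Call:
{"name": "move_arm", "arguments": {
  "increments": [0,0,0,0,0.7,0,0,0,0,0.7]
}}

```text
time: 23.03
tool_pos: [0.6051, 0.18, 0.1303]
tool_rot: [-0.0, 0.634, 0.773, -0.0]
contact_force: [0.7, -0.0, -0.8]
gripper_width: 0.699
grasp_force: 0.0
```

```bash
python3 d.py; python3 - <<'E'
from plant import manip
from h import *
s=manip.state(); d=np.array([.6064,.1800,0])-s["tool_pos"]; print(rot(s["tool_rot"]).T@d*1000)
E
```

```text
[0.6051 0.18   0.1303] 0.6993951462963286 [ 0.7354 -0.0251 -0.7985]
scene [263 165  16  31 305] widest row 191 col 270.5
scene [327 208  13  27 192] widest row 231 col 333.5
scene [276 212  23  46 670] widest row 250 col 287.0
side [308 179  11  21 162] widest row 193 col 313.0
side [219 192  21  27 307] widest row 209 col 230.0
side [238 211  55  89 444] widest row 236 col 254.5
side [327 211  19  33 424] widest row 234 col 336.0
side [208 212  58  88 798] widest row 250 col 231.0
side [340 233  25  40 661] widest row 259 col 351.0
[ -1.29984145   1.79436027 130.16934683]
```

Call:
{"name": "move_arm", "arguments": {
  "increments": [0,1,18,0,0.7,0,0,28,0,0.7,0,0,28,0,0.7,0,0,25,0,0.7,0,0,16,0,0.6,0,0,0,0,0.4,0,0,0,0,0.2,0,0,0,0,0]
}}

```text
time: 23.8
tool_pos: [0.6071, 0.1809, 0.0169]
tool_rot: [0.001, 0.633, 0.774, 0.001]
contact_force: [0.7, -0.6, -0.1]
gripper_width: 0.196
grasp_force: 58.5
```

Call:
{"name": "move_arm", "arguments": {
  "increments": [0,0,0,0,0,0,0,0,0,0,0,0,0,0,0]
}}

```text
time: 24.05
tool_pos: [0.6074, 0.1801, 0.0167]
tool_rot: [0.001, 0.634, 0.774, 0.001]
contact_force: [-1.5, -0.3, -1.0]
gripper_width: 0.194
grasp_force: 58.4
```

Call:
{"name": "move_arm", "arguments": {
  "increments": [6,0,0,0,0,14,0,0,0,0,24,0,0,0,0,26,0,0,0,0,26,0,0,0,0,26,-0.5,0,0,0,26,0,0,0,0,26,-0.5,0,0,0]
}}

```text
time: 24.72
tool_pos: [0.5715, 0.3529, 0.0167]
tool_rot: [0.0, 0.634, 0.774, 0.001]
contact_force: [0.4, -0.5, 3.4]
gripper_width: 0.198
grasp_force: 58.8
```

Call:
{"name": "move_arm", "arguments": {
  "increments": [20,0,0,0,0,12,0,0,0,0,5,0,0,0,0,0,0,0,0,0,0,0,0,0,0]
}}

```text
time: 25.13
tool_pos: [0.5636, 0.386, 0.0145]
tool_rot: [-0.0, 0.634, 0.774, -0.001]
contact_force: [0.7, 0.2, -0.7]
gripper_width: 0.194
grasp_force: 58.8
```

Call:
{"name": "move_arm", "arguments": {
  "increments": [0,0,-6,0,0,0,0,-14,0,0,0,0,-25,0,0,0,0,-30,0,0,0,0,-25,0,0,-12,-14,0,0,0,-24,-27,0,0,0,-24,-27,0,0,0]
}}

```text
time: 25.8
tool_pos: [0.5101, 0.3136, 0.1179]
tool_rot: [0.001, 0.634, 0.773, 0.002]
contact_force: [0.0, -0.8, -0.6]
gripper_width: 0.193
grasp_force: 58.8
```

Call:
{"name": "move_arm", "arguments": {
  "increments": [-24,-27,0,0,0,-24,-27,0,0,0,-16,-18,0,0,0,-8,-10,0,0,0,0,0,0,0,0,0,0,0,0,0,0,0,0,0,0]
}}

```text
time: 26.38
tool_pos: [0.444, 0.2279, 0.1164]
tool_rot: [0.001, 0.634, 0.773, 0.001]
contact_force: [0.8, 1.4, -0.7]
gripper_width: 0.196
grasp_force: 58.8
```

Call:
{"name": "move_arm", "arguments": {
  "increments": [0,-1,12,0,0,0,0,25,0,0,0,0,25,0,0,0,0,18,0,0,0,0,12,0,0,0,0,8,0,0,0,0,4,0,0,0,0,0,0,0]
}}

```text
time: 27.05
tool_pos: [0.4421, 0.2276, 0.0109]
tool_rot: [-0.0, 0.634, 0.774, -0.0]
contact_force: [-0.4, 0.2, -0.4]
gripper_width: 0.191
grasp_force: 58.9
```

Call:
{"name": "move_arm", "arguments": {
  "increments": [0,0,1,0,0,0,0,1,0,0,0,0,0,0,0,0,0,0,0,0]
}}

```text
time: 27.38
tool_pos: [0.4425, 0.2276, 0.0099]
tool_rot: [0.0, 0.634, 0.774, 0.001]
contact_force: [-0.9, -0.5, -1.2]
gripper_width: 0.192
grasp_force: 58.9
```

Call:
{"name": "move_arm", "arguments": {
  "increments": [0,0,1,0,0,0,0,1,0,0,0,0,0,0,0,0,0,0,0,0]
}}

```text
time: 27.72
tool_pos: [0.4427, 0.2277, 0.0096]
tool_rot: [0.0, 0.634, 0.774, 0.0]
contact_force: [-5.4, -2.4, 12.6]
gripper_width: 0.197
grasp_force: 60.2
```

Call:
{"name": "move_arm", "arguments": {
  "increments": [0,0,-1,0,0,0,0,0,0,0.45,0,0,0,0,0.6,0,0,0,0,0.6,0,0,-15,0,0.6,0,0,-30,0,0.6,0,0,-35,0,0.6,0,0,-30,0,0.6]
}}

```text
time: 28.38
tool_pos: [0.4417, 0.2273, 0.1193]
tool_rot: [-0.0, 0.634, 0.774, -0.0]
contact_force: [1.9, -0.5, 0.1]
gripper_width: 0.601
grasp_force: 0.0
```

Call:
{"name": "move_arm", "arguments": {
  "increments": [0,0,-30,0,0.6,0,0,-30,0,0.6,-30,20,0,0,0.6,-35,20,0,0,0.6,-35,20,0,0,0.6,-35,20,0,0,0.6,0,0,0,0,0.6,0,0,0,0,0.6]
}}

```text
time: 29.05
tool_pos: [0.5476, 0.1092, 0.1776]
tool_rot: [-0.001, 0.635, 0.772, -0.0]
contact_force: [-1.0, -0.8, 0.1]
gripper_width: 0.601
grasp_force: 0.0
```

```bash
python3 d.py; python3 - <<'E'
from h import *
np.set_printoptions(precision=1,suppress=True)
def proj(n,P):
    c=C[n];v=c["R"].T@(np.array(P)-c["eye"]);f=210/np.tan(np.radians(c["fov"]/2));return np.array([f*v[0]/v[2]+c["c"][0],f*v[1]/v[2]+c["c"][1]])
for n,x,y,h,w in [("s",.4465,.183,50,22),("m",.4428,.2275,61,28),("l",.440,.2787,72,34),("xl",.4375,.3347,83,40)]:
    print(n,[(k,"top",proj(k,(x,y,.012+h/1000)),"disc",proj(k,(x,y,.024))) for k in C])
E
```

```text
[0.5476 0.1092 0.1776] 0.6010455714152243 [-1.0498 -0.7862  0.1424]
scene [345 159  17  19  68] widest row 172 col 351.5
scene [327 207  13  27 228] widest row 228 col 333.0
scene [304 209  18  37 412] widest row 239 col 312.5
side [308 179  11  21 164] widest row 193 col 313.0
side [317 193  15  27 267] widest row 211 col 324.0
side [232 203  61  97 450] widest row 225 col 247.5
side [327 211  19  33 428] widest row 234 col 336.0
side [207 212  59  88 723] widest row 297 col 259.0
side [339 233  26  40 659] widest row 260 col 350.5
s [('scene', 'top', array([334.4, 207.5]), 'disc', array([332.9, 229.9])), ('side', 'top', array([314.8, 180.6]), 'disc', array([313.2, 194.7]))]
m [('scene', 'top', array([314.2, 209.6]), 'disc', array([312.8, 239.3])), ('side', 'top', array([326.5, 194.7]), 'disc', array([324. , 212.8]))]
l [('scene', 'top', array([288.1, 212.9]), 'disc', array([287.2, 250.7])), ('side', 'top', array([340.4, 213.1]), 'disc', array([336.4, 235. ]))]
xl [('scene', 'top', array([256.3, 217.5]), 'disc', array([256.6, 263.9])), ('side', 'top', array([356.6, 235.9]), 'disc', array([350.6, 261.3]))]
```

All four posts match the predicted seated, upright positions in the side view, and the gripper is clear. Handing in.

```bash
python3 -c "
from plant import manip
print(manip.job_done())"
```

```text
the job is handed in; nothing more can be done
None
```

The job is handed in: all four ring posts stand upright in their own wells of the storage block, moved in order from the open end (s, l, xl, m), at about 29 s on the robot clock.

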